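# Press the label holder behind the rack's lip

### The arm

A 6-joint arm with a two-finger parallel gripper is mounted at the origin on a cart in front of the work surface, level with it; the furniture and walls round the work are solid. World frame = base frame: x ahead of the robot, y to its left, z up, the work surface at z = 0. Lengths are in m, angles in rad, forces in N, time in s.
With the tool pointing down it reaches from about 0.35 to 0.775 m from the base axis. Payload 5.5 kg.
Tool frame: the origin (TCP) lies between the finger pads; the fingertips stand 19 mm ahead of it and the grasp point (between the pads) is the TCP; z points along the fingers, y is the line along which they close (so a half turn about z gives the same grasp; the last joint's range is limited). The gripper opens to 85 mm and grips with 20 to 120 N. Pads are 22 mm wide; open, the fingers measure 114 mm over their backs; the gripper's body (76 mm by 85 mm) begins 54 mm behind the grasp point. The pads swing forward as they close: fully open they stand 13 mm farther back than shut.
Start: joints at [1.122, 0.313, 0.046, 1.304, 0, 1.431], TCP at [0.175, 0.548, 0.25] pointing down, gripper open.
Joint ranges: [-2.76, 2.76], [-0.86, 1.69], [-1.03, 1.26], [-2.2, 2.34], [-1.47, 1.5], [-3.14, 3.14]. Speed limits (rad/s): [2.57, 2.57, 3.14, 3.14, 3.14, 3.14].

### API

Orientations are given as a unit quaternion [w, x, y, z].
In Python, from workcell import env gives the robot as it stands.
- The arm moves only by the tool carry_out, never from a script. Its argument "increments" is a list that holds one entry, the list of rows, each a list of 6 numbers: the shift along the tool's x, y, z each as a share of 50 cm, from -1 to 1, then the turn, a rotation vector about the tool's x, y, z each as a share of 2 pi rad, from -1 to 1. In form: [[[x, y, z, ax, ay, az], ...]]. A call has 1 to 5 rows; each row is the pose to reach, as a shift and turn from the pose commanded when the call began, along the tool's axes at that moment, turning the shorter way round; what a row does not reach only later rows make up. A row lasts 1/8 s, in which the tool goes at most 62.5 mm and 10.7 degrees, less where a joint would pass 70% of its speed; a pose out of reach is approached as far as the arm can. A call with a number of a shift or a turn outside -1 to 1 is refused whole. A call with a gripper value outside its range is refused whole. "jaw" is the closure, from 0 (fully open) to 1 (shut), set as the call begins (left out, the last holds). The fingers move at their own pace and stop on an object; "squeeze" is the grip in N (left out, the last holds). Time passes only in rows, so rows that repeat a pose let the fingers close. It gives the time, the measured TCP pose, the force, the opening and the grip force at its end, in the units of the state.
- env.get_state(): the state, without advancing time (a new reading comes with each control period).
- env.read_camera(name): name is "scene" or "top" or "wrist"; returns a dict with "frame" (480x640x3 uint8, blue, green, red), "z_map" (480x640 float32, m along the optical axis (not along the pixel's ray), 0 where there is no reading), "intrinsics" (3x3 intrinsics, pixels), "k1" (the pictures are not rectified: a ray, as slopes to the right and down, at radius r is drawn at 1 + k1 r^2 times it, then the intrinsics apply), "R" (3x3) and "t" (3): a world point X has camera coordinates R X + t; the wrist camera has in their place "T_tool_cam" (4x4, takes a point from camera to tool coordinates, whose origin is the TCP and whose axes are the flange's). Camera axes: x right, y down, z forward; pixel columns grow to the right and rows downward; lengths in m; the calibration is good to about 2 mm. A picture is of the moment at which its call begins: read the wrist's pose just before it.
- env.hand_in(): hands the job in; it is judged then, once.
Trained networks look in the newest picture that a camera, given by its name, has taken for a name from the list of things; names that differ only in an ending like _2 or _b are one class to them, and where a whole thing is asked for, a point or a joint stands for the part that bears it (a point fixed in the world has none). Each returns a list of dicts, best first, with "score" (0 to 1); they miss things now and then, are a little off and sometimes report something else, mostly with a low value. They report only what shows in the picture. A call takes as long as a camera call. They do not tell look-alikes from the thing itself.
- env.find_in(camera, name): "position" ([x, y, z] in m, in world coordinates, good to about 4 mm: the middle of the surface that is visible of it).
The state is a dict: "clock": time; "joint_pos": joint angles; "qvel": joint speeds; "tau": joint torques, N m; "tcp_pos": TCP position; "orientation": TCP orientation; "wrist_force": force on the tool from outside, world axes, zero at the start; "ft_torque": the same for the moment, N m; "finger_gap": finger opening in m; "grip_force": force on a finger pad.
Only numpy, scipy, OpenCV 4.12 (cv2) and the standard library are available. Lean on these libraries where they do the work, as an engineer would, in place of code of your own. Each camera call takes 0.05 s, during which the arm holds its last target. There are 200 camera calls.

### The job

Take the white label holder off its sloping stand, stand it upright and push its lower edge down behind the front lip of the small grey rack, in the bay in front of the red bin, with the red-marked card facing away from the shelf. Press it fully home against the springy orange strip and finish while still holding it pressed down there; do not let go. Leave the two bins, the cardboard tray and the steel weight where they are.

Things in the scene. Friction and masses are not known exactly. Their poses are not given: they have to be found in the camera images.
- holder: Flat white plastic label holder, 84 mm wide (y), 90 mm high (z), 8 mm thick (x), 70 g; card with red marks high on its -x face, thin black line 38 mm above its lower edge (level with the top of the lip when fully home). Origin: middle of the lower edge. At the start it leans on the stand, z 40 degrees from vertical, card upward.
- stand: Fixed black sloping stand, base 100 x 90 x 8 mm; origin: centre of its underside. The card faces its -x side; the holder's top leans to its +x. A ledge carries the holder's lower edge 40 mm up, two side arms (54 mm gap between) its back up to 54 mm from that edge: the upper 36 mm, and the middle of its back, are free for pinching.
- rack: Fixed grey rack 262 mm long (y), 154 mm deep. Origin: at table height under the middle of the label channel on its front (-x) edge; shelf and bins toward +x. Channel 11 mm wide between the lip (4 mm, aluminium) and front wall, both 52 mm high, flaring above to a 22 mm mouth at 61 mm. Black dividers make two bays, 122 mm long, centred at y = +64 and -64 mm.
- shelf_top (a point): Point on the rack's shelf top, 90 mm behind the channel, middle of the length, 62 mm high.
- strip_left (a joint): Travel (m) of the orange spring strip in the rack's bay at y = +64 mm: 0 when up (top 34 mm above the table), 0.010 when pressed down onto its stop (top at 24 mm). It starts to yield at 3 N, needs 8 N at the stop, and springs back when not held.
- strip_right (a joint): The same for the strip in the bay at y = -64 mm of the rack.
- screwdriver: Dark blue powered screwdriver hanging upright on a cord behind the rack, bit down, its tip about 60 mm above the table, 40 mm across; a fixed obstacle, keep the arm clear of it.
- red_bin: Red open parts bin, 86 x 59 x 43 mm, loose on the rack's shelf behind one of the two bays (which one varies). Origin: centre of its underside; x points to the back, as the rack's. Its centre is within about 5 mm of the bay's centre along the rack.
- blue_bin: Blue open parts bin, 77 x 53 x 38 mm, loose on the shelf behind the other bay. Origin: centre of its underside.
- kraft_tray: Open brown cardboard tray, 85 x 81 x 26 mm, loose on the table, to be left alone. Origin: centre of its underside.
- steel_weight: Round steel weight, 40 mm across, 17 mm high, loose on the table, to be left alone. Origin: centre of its underside.
Things that resemble listed ones, but are neither listed nor needed, are in the scene too. What is shaped like the red_bin but yellow is not meant.

How it is judged:
On the way, in this order (a step that is already met when the one before it is completed fails the run):
1. the label holder is lifted off the stand and upright (angle between holder's own z axis and vertical below 0.2 rad and height (world z) of holder above 0.055 m), for 0.1 s.
2. its lower edge is down behind the lip, in the bay of the red bin, card to the front (x of holder in the frame of rack between -0.004 and 0.004 m and y of holder in the frame of red_bin between -0.038 and 0.038 m and x of shelf_top in the frame of holder above 0.05 m and angle between holder's own z axis and vertical below 0.13 rad and z of holder in the frame of rack below 0.042 m), for 0.1 s.
At the end, for the whole second after the job is handed in: Holder behind the lip (4 mm of mid channel, tilt < 0.13 rad), card to the front, within 38 mm sideways of the red bin, lower edge 18-28 mm above the table (strip at least 6 mm down), pressing on the rack with > 3 N, fingers on it with > 2 N, still (< 20 mm/s) (x of holder in the frame of rack between -0.004 and 0.004 m and y of holder in the frame of red_bin between -0.038 and 0.038 m and x of shelf_top in the frame of holder above 0.05 m and angle between holder's own z axis and vertical below 0.13 rad and z of holder in the frame of rack between 0.018 and 0.028 m and contact force between holder and rack above 3 N and contact force between the fingers and holder above 2 N and linear speed of holder below 0.02 m/s); the arm keeps its last pose, push and grip.
It fails at once if the red bin is shifted by more than 20 mm (distance of red_bin from where it was at the start of the episode above 0.02 m).
It fails at once if the blue bin is shifted by more than 20 mm (distance of blue_bin from where it was at the start of the episode above 0.02 m).
It fails at once if the cardboard tray is shifted by more than 20 mm (distance of kraft_tray from where it was at the start of the episode above 0.02 m).
It fails at once if the steel weight is shifted by more than 20 mm (distance of steel_weight from where it was at the start of the episode above 0.02 m).
It also fails if it takes over 48 s, if anything falls off the work surface, if the arm or the gripper's body presses on something with over 40 N, if the wrist force passes 120 N, or if a joint passes its speed limit or range.

## Working session

There is one attempt and no reset: what is moved stays moved. The work goes in short steps, Python scripts to look and compute and a tool call to move; the robot and the scene stay as the last step left them, time stands still between calls to the robot, and variables do not carry over. Pictures are saved under pics/ and viewed, at most 10 in all, crops included, and the job is handed in when it is done.

Besides the shell and the picture viewer there is one more tool, called after "Emit:" in YAML: its name, and indented under it one key for each argument. carry_out: Moves the arm, as the interface text tells. Its arguments: {"type":"object","properties":{"increments":{"type":"array","items":{"type":"array","items":{"type":"array","items":{"type":"number","minimum":-1,"maximum":1}}}},"jaw":{"type":"number"},"squeeze":{"type":"number"}},"required":["increments"]}

```bash
ls; mkdir -p pics; python3 - <<'E'
from workcell import env
import cv2,numpy as np
s=env.get_state();print(s)
for c in ["scene","top"]:
    r=env.read_camera(c); cv2.imwrite(f"pics/{c}0.png",r["frame"]); np.savez(f"{c}0.npz",**r)
    print(c,r["intrinsics"].tolist(),r["k1"],r["R"].tolist(),r["t"].tolist())
    for n in ["holder","stand","rack","red_bin","blue_bin","kraft_tray","steel_weight","screwdriver"]:
        print(n,[(np.round(d["position"],3).tolist(),round(d["score"],2)) for d in env.find_in(c,n)])
E
```

```text
pics
{'clock': 0.0, 'joint_pos': array([ 1.12238342e+00,  3.14003611e-01,  4.49700922e-02,  1.30360880e+00,
       -7.88277178e-06,  1.43121938e+00]), 'qvel': array([ 1.41942382e-03,  1.74825470e-03,  3.66393278e-05, -1.68137357e-03,
        7.37284990e-05, -1.19028247e-03]), 'tau': array([-1.55474885e-03, -4.80628502e+01,  2.98531383e+01,  1.92296872e-02,
       -3.22806791e-04, -2.36279092e-06]), 'tcp_pos': array([0.1745576 , 0.54735486, 0.24940339]), 'orientation': array([-2.63692188e-04,  1.53804961e-01,  9.88100796e-01, -8.84537550e-04]), 'wrist_force': array([0.18523285, 0.70872664, 0.10617204]), 'ft_torque': array([0.00385205, 0.02626231, 0.02488833]), 'grip_force': 0.0, 'finger_gap': 0.08547527147608724}
scene [[512.4361793669082, 0.0, 325.6451323410496], [0.0, 512.4361793669082, 238.17525955867725], [0.0, 0.0, 1.0]] -0.0982762143970424 [[-0.5057112999176582, -0.8624570109012792, 0.020590907770738996], [-0.4635179636253239, 0.2515039059751779, -0.8496451510341606], [0.7276037235557729, -0.4392194094373103, -0.5269526846324204]] [0.2573943160238437, 0.2959770537137864, 0.56191
[... 495 characters left out ...]
922437989681 [[-0.010722310471321822, -0.9999423687634833, 0.0005396386110321342], [-0.9859298740161823, 0.010482022132831488, -0.16683048502729328], [0.1668152138762879, -0.0023208540843330456, -0.9859854451540995]] [-0.016367445677527764, 0.5410938965308169, 1.061713974609679]
holder [([0.517, 0.188, 0.082], 0.6)]
stand [([0.498, 0.147, 0.012], 0.83), ([0.517, 0.187, 0.084], 0.62)]
rack [([0.501, -0.246, 0.064], 0.66)]
red_bin [([0.348, -0.24, 0.01], 0.86), ([0.558, -0.192, 0.078], 0.68)]
blue_bin [([0.54, -0.324, 0.076], 0.68), ([0.495, 0.149, 0.009], 0.3)]
kraft_tray [([0.717, 0.036, 0.005], 0.78)]
steel_weight [([0.446, 0.069, 0.022], 0.73), ([0.513, 0.187, 0.084], 0.36)]
screwdriver []
```

View pics/scene0.png

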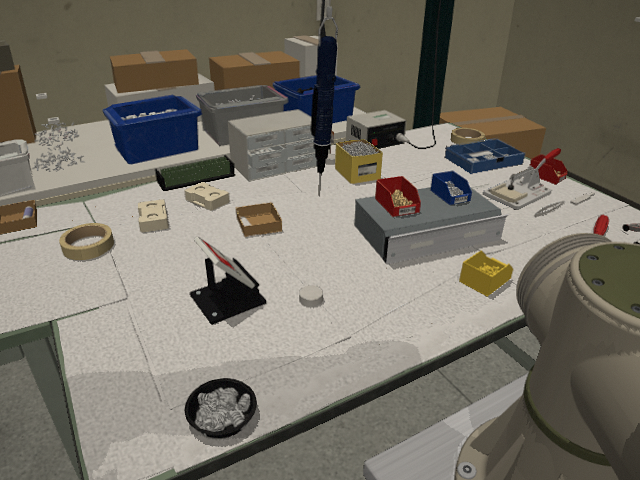

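View pics/top0.png

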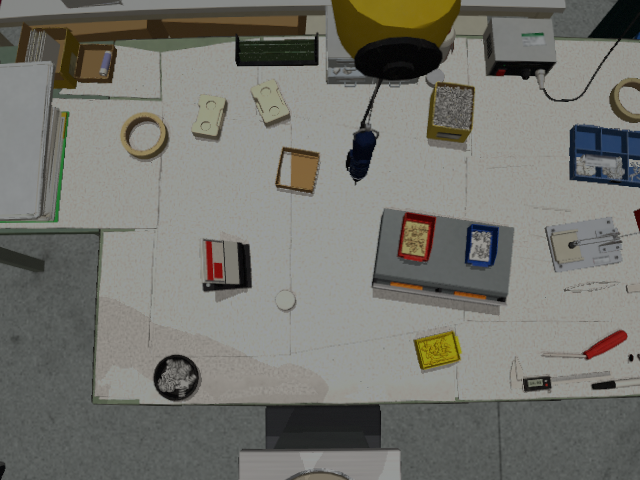

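The scene picture shows the holder on its stand at (225,275), with its top leaning left. The rack is at (430,220) with the red bin (398,197) behind its left bay, and the yellow look-alike is at (486,272). In the top picture the holder is at (225,263), the rack channel runs from (374,285) to (508,303), and the screwdriver is at (362,155).

```bash
cat > h.py <<'E'
import numpy as np, cv2
def cloud(r):
    K=r["intrinsics"]; z=r["z_map"]; h,w=z.shape
    u,v=np.meshgrid(np.arange(w),np.arange(h))
    p=np.stack([u,v],-1).reshape(-1,1,2).astype(float)
    n=cv2.undistortPoints(p,K,np.array([float(r["k1"]),0,0,0])).reshape(h,w,2)
    c=np.dstack([n*z[...,None],z])
    if "R" in r: return (c-r["t"])@r["R"]
    T=r["T_tool_cam"]; return c@T[:3,:3].T+T[:3,3]
E
python3 - <<'E'
from h import *
for c in ["top","scene"]:
    r=dict(np.load(c+"0.npz")); P=cloud(r); bgr=r["frame"].astype(int); ok=r["z_map"]>0
    X,Y,Z=P[...,0],P[...,1],P[...,2]
    # table check
    m=ok&(abs(X-.45)<.02)&(abs(Y-0.0)<.03); print(c,"table z",np.median(Z[m]))
    m=ok&(abs(X-.5)<.1)&(abs(Y-.19)<.1)&(Z>.045)&(bgr.min(-1)>90)
    q=P[m]; 
    for _ in range(5):
        ce=q.mean(0); u,s,vt=np.linalg.svd(q-ce,full_matrices=False); d=(q-ce)@vt[2]; q=q[abs(d)<max(.003,2*d.std())]
    n=vt[2]*np.sign(vt[2][2]); print("holder n",n,"elev",np.degrees(np.arcsin(n[2])),"N",len(q),"c",ce,"res",d.std())
    az=n*[1,1,0]; az/=np.linalg.norm(az); hx=-n; hz=np.array([0,0,1])-n*n[2]; hz/=np.linalg.norm(hz); hy=np.cross(hz,hx)
    a=(q-ce)@hy;b=(q-ce)@hz
    print(" az yaw of hx",np.degrees(np.arctan2(hx[1],hx[0])),"y range",np.percentile(a,[0,1,5,50,95,99,100]).round(4),"z",np.percentile(b,[0,1,5,50,95,99,100]).round(4))
    print(" z range",q[:,2].min(),q[:,2].max(), "mid", ce+hy*(a.min()+a.max())/2+hz*b.max())
    # red card pix
    red=ok&(bgr[...,2]>120)&(bgr[...,1]<90)&(bgr[...,0]<90)
    mm=red&(abs(X-.5)<.1)&(abs(Y-.19)<.1); print(" red card",P[mm].mean(0))
    mm=red&(abs(X-.55)<.1)&(abs(Y+.2)<.1)&(Z>.06); print(" red bin",P[mm].min(0),P[mm].max(0), np.median(P[mm&(Z>.095)],0))
    m=ok&(X>.4)&(X<.68)&(Y<-.08)&(Y>-.45)&(Z>.045)&(Z<.075); t=P[m]
    rc=cv2.minAreaRect(t[:,:2].astype(np.float32)); print(" rack rect",rc,cv2.boxPoints(rc).round(4).tolist())
    print(" shelf z",np.median(t[:,2]))
    om=ok&(bgr[...,2]>150)&(bgr[...,0]<90)&(bgr[...,1]>70)&(X>.4)&(X<.53)&(Y<-.08)&(Y>-.4)&(Z<.06); print(" orange",om.sum(), P[om].min(0) if om.any() else '',P[om].max(0) if om.any() else '')
    dm=ok&(bgr.max(-1)<150)&(bgr[...,0]>1.3*bgr[...,2])&(Z>.05)&(X>.5)&(Y>-.2)&(Y<.1)
    print(" dark blue",P[dm].mean(0),np.percentile(P[dm],[2,98],axis=0).round(3).tolist())
r=dict(np.load("top0.npz")); f=r["frame"]
cv2.imwrite("pics/a.png",np.hstack([cv2.resize(f[200:320,360:520],(640,480),interpolation=cv2.INTER_CUBIC)]))
E
```

```text
top table z 0.0008068807172423312
holder n [ 0.05329418 -0.75908849  0.64880227] elev 40.451359139643415 N 991 c [0.51854072 0.18236781 0.07600202] res 0.0013602726076163778
 az yaw of hx 94.01603963797211 y range [-0.04   -0.0389 -0.0345 -0.0023  0.0393  0.0433  0.0448] z [-0.0391 -0.0381 -0.0357 -0.0076  0.0466  0.0485  0.0501]
 z range 0.045066676727600986 0.11454485987824367 mid [0.51386769 0.2146492  0.1141546 ]
 red card [0.50706101 0.19749929 0.09496759]
 red bin [ 0.51352175 -0.22477344  0.0600476 ] [ 0.59886276 -0.16158175  0.10571496] [ 0.56703963 -0.22152924  0.10419596]
 rack rect ((0.5231634974479675, -0.2506047487258911), (0.26347389817237854, 0.15927326679229736), 80.69637298583984) [[0.42329999804496765, -0.3677000105381012], [0.5805000066757202, -0.3935000002384186], [0.6230000257492065, -0.13349999487400055], [0.4659000039100647, -0.10769999772310257]]
 shelf z 0.06283081449385461
 orange 0  
 dark blue [ 0.62125451 -0.07384549  0.44330824] [[0.562, -0.099, 0.196], [0.656, -0.05, 0.767]]
scene table z 0.0016769447090801204
holder n [ 0.0135419  -0.75323859  0.657607
[... 318 characters left out ...]
1 0.21480403 0.11357797]
 red card [0.51208457 0.19718631 0.09736389]
 red bin [ 0.50959771 -0.26267528  0.06305558] [ 0.60177762 -0.15602624  0.10729232] [ 0.58410378 -0.17966909  0.10608282]
 rack rect ((0.5229657292366028, -0.24908985197544098), (0.26472973823547363, 0.16029706597328186), 80.76594543457031) [[0.42260000109672546, -0.3668999969959259], [0.5807999968528748, -0.39259999990463257], [0.6233000159263611, -0.13130000233650208], [0.4650999903678894, -0.10559999942779541]]
 shelf z 0.06304936471500418
 orange 5 [ 0.40844366 -0.29283728  0.00145047] [ 0.41859785 -0.25303485  0.00489689]
 dark blue [ 0.8826847  -0.01808606  0.20512781] [[0.633, -0.087, 0.056], [1.313, 0.096, 0.374]]
```

View pics/a.png

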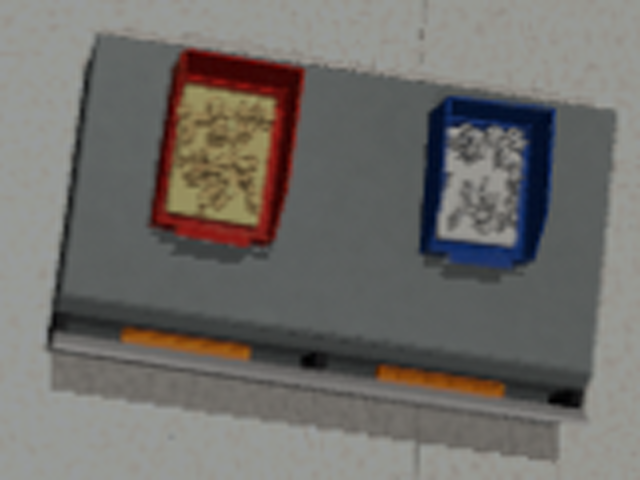

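The crop shows the orange strips in both bays: the red bin's at (185,343) and the blue bin's at (440,380). The red bin is directly behind the left bay, at (228,150).

```bash
python3 - <<'E'
from h import *
a=np.radians(-9.27); ex=np.array([np.cos(a),np.sin(a)]); ey=np.array([-np.sin(a),np.cos(a)])
for c in ["top","scene"]:
    r=dict(np.load(c+"0.npz")); P=cloud(r); bgr=r["frame"]; ok=r["z_map"]>0
    q=P.copy(); q0=np.array([.4445,-.2375])
    xr=(P[...,:2]-q0)@ex; yr=(P[...,:2]-q0)@ey
    m=ok&(abs(yr-64)<1e9)&(yr>.01)&(yr<.12)&(xr>-.03)&(xr<.05)&(P[...,2]>-.01)
    for b in np.arange(-.03,.05,.002):
        k=m&(xr>=b)&(xr<b+.002)
        if k.any(): print(c,round(b*1000),k.sum(),np.percentile(P[...,2][k],[10,50,90]).round(3),np.median(bgr[k],0))
    k=ok&(P[...,2]>.055)&(P[...,2]<.068)&(xr>.02)&(xr<.14)&(abs(yr)<.2)
    print("yr ext",np.percentile(yr[k],[0.2,50,99.8]),"xr back",xr[ok&(P[...,2]>.055)&(P[...,2]<.068)&(abs(yr)<.1)&(xr<.2)].max())
    # front edge line fit: for each yr bin, min xr with z>.045
    k=ok&(P[...,2]>.05)&(P[...,2]<.066)&(abs(xr)<.04)
    L=[((b+.005),np.percentile(xr[k&(yr>=b)&(yr<b+.01)],2)) for b in np.arange(-.12,.12,.01)]
    print("front edge fit",np.polyfit(*zip(*L),1))
    k=ok&(P[...,2]>.055)&(P[...,2]<.068)&(xr>.1)&(xr<.17)
    L=[((b+.005),np.percentile(xr[k&(yr>=b)&(yr<b+.01)],98)) for b in np.arange(-.12,.12,.01) if (k&(yr>=b)&(yr<b+.01)).sum()>3]
    print("back edge fit",np.polyfit(*zip(*L),1))
E
```

```text
top -30 52 [-0.002  0.001  0.004] [148. 152. 150.]
top -28 52 [-0.003  0.001  0.004] [147.  151.5 150. ]
top -26 54 [-0.002  0.001  0.003] [147. 152. 150.]
top -24 51 [-0.002  0.     0.003] [148. 152. 150.]
top -22 54 [-0.001  0.002  0.004] [149. 152. 150.]
top -20 55 [-0.002  0.001  0.003] [147. 152. 150.]
top -18 52 [-0.003  0.     0.004] [147. 152. 150.]
top -16 53 [-0.001  0.001  0.004] [147. 152. 150.]
top -14 53 [-0.001  0.001  0.003] [121. 125. 126.]
top -12 50 [-0.002  0.002  0.004] [104. 109. 112.]
top -10 55 [-0.002  0.001  0.003] [104. 109. 112.]
top -8 48 [-0.002  0.001  0.003] [104. 109. 112.]
top -6 57 [-0.003  0.     0.003] [104. 108. 112.]
top -4 54 [-0.002  0.001  0.004] [104. 109. 112.]
top -2 55 [-0.001  0.001  0.003] [104. 109. 112.]
top 0 93 [-0.001  0.004  0.063] [105. 110. 113.]
top 2 114 [-0.001  0.059  0.064] [109.5 112.  115.5]
top 4 135 [0.001 0.016 0.061] [ 94.  99. 101.]
top 6 44 [0.055 0.056 0.06 ] [101. 103. 104.]
top 8 35 [0.051 0.054 0.056] [ 93.  99. 105.]
top 10 5 [0.035 0.036 0.04 ] [ 69.  95. 128.]
top 12 33 [0.031 0.034 0.037] [ 51.  91. 142.]
to
[... 2203 characters left out ...]
]
scene 28 36 [0.062 0.063 0.064] [ 98.5 101.5  98.5]
scene 30 31 [0.062 0.063 0.064] [104. 106. 103.]
scene 32 30 [0.062 0.063 0.064] [104. 107. 103.]
scene 34 26 [0.062 0.063 0.064] [103.5 106.5 103. ]
scene 36 36 [0.063 0.064 0.065] [104. 106. 103.]
scene 38 29 [0.062 0.063 0.065] [103. 106. 102.]
scene 40 33 [0.062 0.064 0.065] [104. 106. 103.]
scene 42 24 [0.062 0.063 0.064] [103. 106. 102.]
scene 44 33 [0.063 0.064 0.065] [103. 106. 103.]
scene 46 33 [0.062 0.064 0.064] [104. 106. 103.]
scene 48 28 [0.062 0.064 0.065] [103.5 106.  102. ]
yr ext [-0.12952802  0.01003243  0.13270598] xr back 0.1593861476583285
front edge fit [-0.00311567  0.00131878]
back edge fit [0.0275761  0.15014616]
```

```bash
cat >> h.py <<'E'
from scipy.spatial.transform import Rotation as Ro
def rows(s,p,R):
    q=np.array(s["orientation"]); R0=Ro.from_quat(q[[1,2,3,0]]).as_matrix()
    d=R0.T@(np.array(p)-s["tcp_pos"]); w=Ro.from_matrix(R0.T@R).as_rotvec()
    print("now",np.round(s["tcp_pos"],4),"t",s["clock"]); print("row",np.round(np.r_[d/.5,w/2/np.pi],4).tolist(), "mm",(d*1000).round(1),"deg",np.degrees(w).round(2))
def pickR(yaw=92.5,t=40):
    y=np.radians(yaw);t=np.radians(t); h=np.array([np.cos(y),np.sin(y),0]); z=np.array([0,0,1.])
    hz=np.sin(t)*h+np.cos(t)*z; hx=np.cos(t)*h-np.sin(t)*z
    return np.c_[np.cross(hx,-hz),hx,-hz],hz
G=np.array([.5143,.2062,.0974])
E
python3 - <<'E'
from h import *; from workcell import env
R,hz=pickR(); s=env.get_state(); rows(s,G+.12*hz,R)
E
```

```text
now [0.1748 0.5478 0.2503] t 0.9
row [-0.8013, -0.2999, 0.122, 0.11, -0.0196, -0.0538] mm [-400.7 -149.9   61. ] deg [ 39.59  -7.04 -19.36]
```

Emit:
carry_out:
  increments:
    - [[-0.8, -0.3, 0.122, 0.11, -0.0196, -0.0538], [-0.8, -0.3, 0.122, 0.11, -0.0196, -0.0538], [-0.8, -0.3, 0.122, 0.11, -0.0196, -0.0538], [-0.8, -0.3, 0.122, 0.11, -0.0196, -0.0538], [-0.8, -0.3, 0.122, 0.11, -0.0196, -0.0538]]
  jaw: 0.4

```text
clock: 1.52
tcp_pos: [0.4186, 0.3562, 0.202]
orientation: [0.006, -0.023, 0.938, -0.345]
wrist_force: [1.2, 1.1, -0.9]
finger_gap: 0.0512
grip_force: 0.0
```

```bash
python3 - <<'E'
from h import *; from workcell import env
R,hz=pickR(); s=env.get_state(); rows(s,G+.12*hz,R); print(s["joint_pos"],s["finger_gap"])
E
```

```text
now [0.4186 0.3562 0.202 ] t 1.525
row [-0.1778, -0.1018, 0.1185, -0.001, -0.0003, 0.0009] mm [-88.9 -50.9  59.3] deg [-0.36 -0.12  0.33]
[ 0.79994766  0.71406503  0.36575995  1.75194168 -0.48888555  0.88634039] 0.051212753349710434
```

Emit:
carry_out:
  increments:
    - [[-0.17, -0.1, 0.115, 0, 0, 0], [-0.17, -0.1, 0.115, 0, 0, 0], [-0.17, -0.1, 0.115, 0, 0, 0], [-0.17, -0.1, 0.115, 0, 0, 0]]

```text
clock: 2.02
tcp_pos: [0.5057, 0.2848, 0.1942]
orientation: [0.007, -0.02, 0.939, -0.342]
wrist_force: [-0.2, -0.2, 0.2]
finger_gap: 0.0508
grip_force: 0.0
```

```bash
python3 - <<'E'
from h import *; from workcell import env
R,hz=pickR(); s=env.get_state(); rows(s,G+.12*hz,R); print(s["joint_pos"],s["finger_gap"])
r=env.read_camera("wrist"); cv2.imwrite("pics/w1.png",r["frame"]); np.savez("w1.npz",**r,p=s["tcp_pos"],q=s["orientation"])
q=s["orientation"]; R0=Ro.from_quat(q[[1,2,3,0]]).as_matrix()
P=cloud(r)@R0.T+s["tcp_pos"]; bgr=r["frame"].astype(int); ok=r["z_map"]>0
m=ok&(abs(P[...,0]-.515)<.07)&(abs(P[...,1]-.19)<.09)&(P[...,2]>.045)&(P[...,2]<.14)&(bgr.max(-1)>80)
T=cloud(r)[m]; print(m.sum())
np.save("w1pts.npy",P[m])
ql=P[m]; hz0=hz; hx=R[:,1]; 
L=np.c_[(ql-G)@R[:,0],(ql-G)@hx,(ql-G)@hz]*1000
print(np.percentile(L,[0,2,10,50,90,98,100],axis=0).round(1))
E
```

```text
now [0.5057 0.2848 0.1942] t 2.025
row [-0.0102, 0.0035, 0.0097, -0.0, -0.0001, -0.0] mm [-5.1  1.8  4.9] deg [-0.   -0.04 -0.02]
[ 0.63388814  0.69951739  0.33737751  1.64630997 -0.56290488  0.71922578] 0.050780258381812125
1836
[[-43.6  -8.6 -74.7]
 [-41.   -7.8 -72.1]
 [-34.2  -2.9 -21.5]
 [  2.7   0.5  13.2]
 [ 37.2   4.3  14.4]
 [ 39.8   5.9  15. ]
 [ 40.3  24.   16.1]]
```

View pics/w1.png

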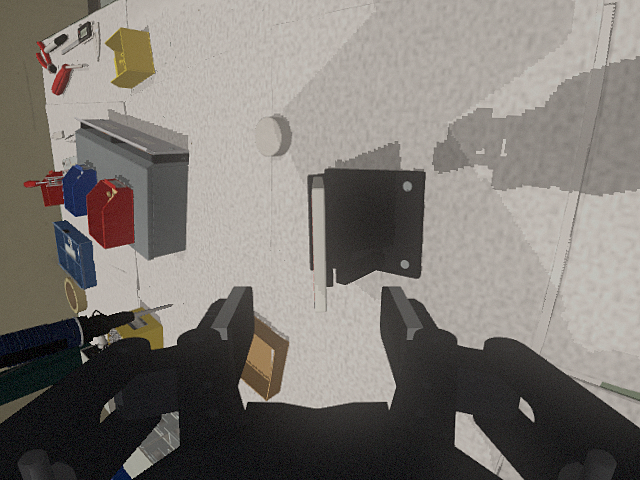

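The wrist picture shows the holder's top edge at (320,245), centred between the fingers and nearly parallel to the pads. The stand is at (375,220).

```bash
python3 - <<'E'
from h import *; from workcell import env
R,hz=pickR(); P=np.load("w1pts.npy"); L=(P-G)@np.c_[R[:,0],R[:,1],hz]*1000
k=(L[:,2]>10)&(abs(L[:,1])<7); l=L[k]
for b in range(-45,45,10):
    q=l[(l[:,0]>=b)&(l[:,0]<b+10)]; print(b+5,len(q),np.percentile(q[:,1],[5,50,95]).round(1) if len(q)>3 else'', np.median(q[:,2]).round(1))
G2=G-.003*hz-.0015*R[:,0]+.0007*R[:,1]
rows(env.get_state(),G2,R)
E
```

```text
-40 137 [-1.6  1.8  5.9] 14.1
-30 164 [-1.5  1.8  5.1] 14.0
-20 176 [-2.2  1.4  5.1] 13.8
-10 175 [-2.2  1.8  5. ] 13.6
0 191 [-2.8  1.1  5. ] 13.3
10 181 [-2.7  1.1  4.3] 13.2
20 194 [-2.7  0.4  4.2] 13.1
30 206 [-3.3  0.4  4.2] 12.7
40 111 [-3.3  0.4  4.2] 12.5
now [0.5054 0.2855 0.1944] t 2.075
row [-0.0138, 0.0041, 0.2568, -0.0, 0.0001, 0.0001] mm [ -6.9   2.1 128.4] deg [-0.    0.02  0.04]
```

```bash
python3 - <<'E'
from h import *; from workcell import env
R,hz=pickR(); G2=G-.004*hz-.0015*R[:,0]+.001*R[:,1]
R,hz=pickR(94); print(G2.tolist())
rows(env.get_state(),G2,R)
E
```

```text
[0.5158773099500316, 0.20446204114634992, 0.09369303461783754]
now [0.5054 0.2855 0.1944] t 2.075
row [-0.0138, 0.0047, 0.2588, -0.0, -0.0026, -0.0031] mm [ -6.9   2.4 129.4] deg [-0.   -0.95 -1.11]
```

Approach in two stages: align first, then go down.

Emit:
carry_out:
  increments:
    - [[-0.014, 0.005, 0.02, 0, -0.0026, -0.0031], [-0.014, 0.005, 0.1, 0, -0.0026, -0.0031], [-0.014, 0.005, 0.17, 0, -0.0026, -0.0031], [-0.014, 0.005, 0.23, 0, -0.0026, -0.0031], [-0.014, 0.005, 0.25, 0, -0.0026, -0.0031]]

```text
clock: 2.7
tcp_pos: [0.5149, 0.207, 0.0961]
orientation: [0.011, -0.034, 0.939, -0.342]
wrist_force: [0.6, 0.9, -0.2]
finger_gap: 0.0515
grip_force: 0.0
```

```bash
python3 - <<'E'
from h import *; from workcell import env
R,hz=pickR(94); s=env.get_state(); rows(s,[.5159,.2045,.0937],R); print(s["wrist_force"],s["finger_gap"])
E
```

```text
now [0.5149 0.207  0.0961] t 2.7
row [-0.0017, -0.0008, 0.0069, -0.0002, -0.0002, 0.0003] mm [-0.8 -0.4  3.5] deg [-0.06 -0.06  0.11]
[ 0.59081966  0.91096746 -0.16165486] 0.051480884726920306
```

Emit:
carry_out:
  increments:
    - [[0, 0, 0.006, 0, 0, 0], [0, 0, 0.006, 0, 0, 0], [0, 0, 0.006, 0, 0, 0], [0, 0, 0.006, 0, 0, 0], [0, 0, 0.006, 0, 0, 0]]
  jaw: 1
  squeeze: 80

```text
clock: 3.32
tcp_pos: [0.5171, 0.2054, 0.0962]
orientation: [0.013, -0.033, 0.939, -0.342]
wrist_force: [-1.3, -0.5, 4.9]
finger_gap: 0.0071
grip_force: 78.6
```

Emit:
carry_out:
  increments:
    - [[0, 0, 0, 0, 0, 0], [0, 0, -0.03, 0, 0, 0], [0, 0, -0.1, 0, 0, 0], [0, 0, -0.2, 0, 0, 0], [0, 0, -0.25, 0, 0, 0]]

```text
clock: 3.95
tcp_pos: [0.5113, 0.2874, 0.1925]
orientation: [0.013, -0.033, 0.94, -0.341]
wrist_force: [0.7, -0.8, -1.7]
finger_gap: 0.0072
grip_force: 78.6
```

```bash
cat >> h.py <<'E'
def downR(yaw):
    y=np.radians(yaw); ty=np.array([np.cos(y),np.sin(y),0]); tz=np.array([0,0,-1.]); return np.c_[np.cross(ty,tz),ty,tz]
C=np.array([.4688,-.1756])
E
python3 - <<'E'
from h import *; from workcell import env
s=env.get_state(); print(s["finger_gap"],s["grip_force"],s["wrist_force"])
rows(s,[.46,.15,.27],downR(40))
rows(s,[.4688,-.1756,.21],downR(-8.9))
E
```

```text
0.007199089016532807 78.59208941459656 [ 0.66297214 -0.76704494 -1.74254392]
now [0.5113 0.2874 0.1925] t 3.95
row [0.1212, -0.3044, 0.0519, -0.1021, 0.0526, 0.1436] mm [  60.6 -152.2   25.9] deg [-36.75  18.92  51.71]
now [0.5113 0.2874 0.1925] t 3.95
row [0.1497, -0.727, 0.5611, -0.0784, 0.0993, 0.2728] mm [  74.9 -363.5  280.6] deg [-28.23  35.74  98.2 ]
```

Emit:
carry_out:
  increments:
    - [[0.12, -0.3, 0.052, -0.102, 0.0526, 0.1436], [0.12, -0.3, 0.052, -0.102, 0.0526, 0.1436], [0.12, -0.3, 0.052, -0.102, 0.0526, 0.1436], [0.12, -0.3, 0.052, -0.102, 0.0526, 0.1436], [0.12, -0.3, 0.052, -0.102, 0.0526, 0.1436]]

```text
clock: 4.58
tcp_pos: [0.4607, 0.1497, 0.2683]
orientation: [0.003, 0.346, 0.936, -0.067]
wrist_force: [-0.6, -0.8, -0.5]
finger_gap: 0.0072
grip_force: 78.4
```

```bash
python3 - <<'E'
from h import *; from workcell import env
s=env.get_state(); print(s["finger_gap"],s["joint_pos"])
rows(s,[.44,-.06,.26],downR(-8.9))
E
```

```text
0.007152320512662121 [ 0.21558819  0.19607816 -0.07148085  1.37132328 -0.11537701  0.92851182]
now [0.4607 0.1497 0.2683] t 4.575
row [-0.2393, -0.3398, 0.0713, -0.0138, 0.0175, 0.1616] mm [-119.6 -169.9   35.7] deg [-4.97  6.29 58.19]
```

Emit:
carry_out:
  increments:
    - [[-0.239, -0.34, 0.071, -0.0138, 0.0175, 0.1616], [-0.239, -0.34, 0.071, -0.0138, 0.0175, 0.1616], [-0.239, -0.34, 0.071, -0.0138, 0.0175, 0.1616], [-0.239, -0.34, 0.071, -0.0138, 0.0175, 0.1616], [-0.239, -0.34, 0.071, -0.0138, 0.0175, 0.1616]]

```text
clock: 5.2
tcp_pos: [0.4404, -0.0619, 0.2603]
orientation: [0.001, 0.732, 0.681, -0.008]
wrist_force: [0.2, -0.4, -0.1]
finger_gap: 0.0069
grip_force: 78.6
```

```bash
python3 - <<'E'
from h import *; from workcell import env
s=env.get_state(); print(s["finger_gap"],s["joint_pos"])
rows(s,[.4688,-.1756,.20],downR(-8.9))
E
```

```text
0.006932177498265311 [-0.31072794  0.06483611 -0.23708172  1.27561704 -0.01508594  1.33291953]
now [ 0.4404 -0.0619  0.2603] t 5.2
row [-0.2211, 0.0743, 0.1227, -0.0015, 0.0021, 0.0131] mm [-110.6   37.2   61.3] deg [-0.55  0.77  4.73]
```

Emit:
carry_out:
  increments:
    - [[-0.221, 0.074, 0.1227, -0.0015, 0.0021, 0.0131], [-0.221, 0.074, 0.1227, -0.0015, 0.0021, 0.0131], [-0.221, 0.074, 0.1227, -0.0015, 0.0021, 0.0131], [-0.221, 0.074, 0.1227, -0.0015, 0.0021, 0.0131], [-0.221, 0.074, 0.1227, -0.0015, 0.0021, 0.0131]]

```text
clock: 5.82
tcp_pos: [0.4698, -0.1726, 0.2005]
orientation: [0.0, 0.756, 0.654, -0.001]
wrist_force: [0.2, -0.2, -1.0]
finger_gap: 0.0068
grip_force: 78.5
```

```bash
python3 - <<'E'
from h import *; from workcell import env
s=env.get_state(); print(s["finger_gap"],s["wrist_force"])
rows(s,[.4688,-.1756,.20],downR(-8.9))
for c in ["wrist","scene","top"]:
    r=env.read_camera(c); np.savez(c+"2.npz",**r,p=s["tcp_pos"],q=s["orientation"])
    if c=="wrist": cv2.imwrite("pics/w2.png",r["frame"]); 
    if c=="scene": cv2.imwrite("pics/s2.png",cv2.resize(r["frame"][100:280,320:560],(800,600),interpolation=cv2.INTER_CUBIC))
E
```

```text
0.006753860518676691 [ 0.15711334 -0.1552789  -0.96560226]
now [ 0.4698 -0.1726  0.2005] t 5.825
row [-0.0062, -0.0011, 0.0009, -0.0001, 0.0002, 0.0018] mm [-3.1 -0.6  0.5] deg [-0.04  0.06  0.65]
```

View pics/w2.png

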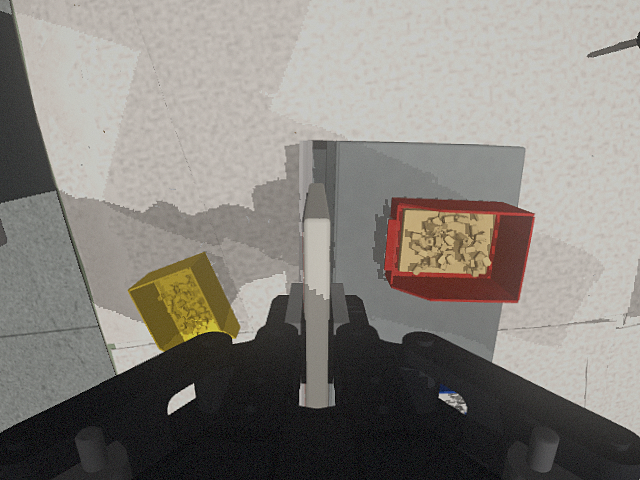

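View pics/s2.png

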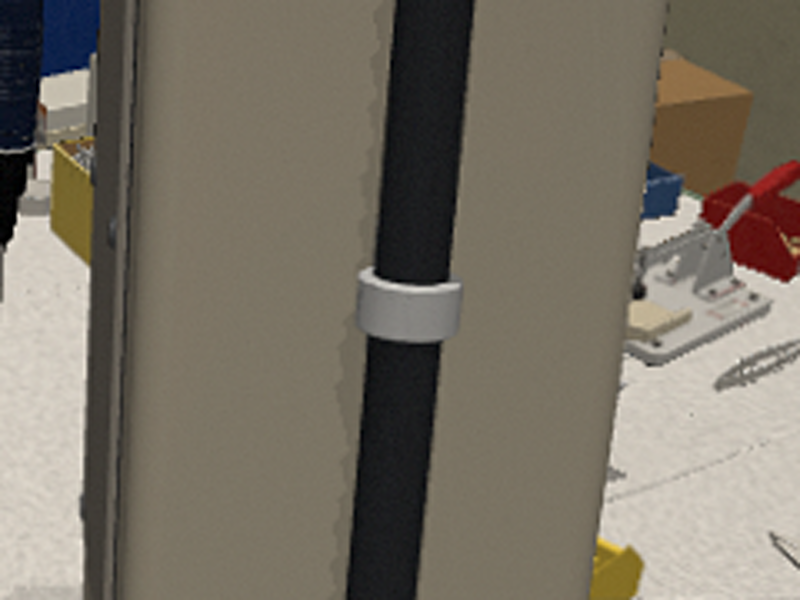

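The wrist picture shows the channel at (322,165), the holder's narrow edge at (317,220) pointing into it, and the red bin at (455,250) clear of the fingers. The arm hides the rack from the scene camera.

```bash
python3 - <<'E'
from h import *
r=dict(np.load("wrist2.npz")); P=cloud(r); ok=r["z_map"]>0; bgr=r["frame"]
q=r["q"];R0=Ro.from_quat(q[[1,2,3,0]]).as_matrix(); W=P@R0.T+r["p"]
print("toolx",R0[:,0].round(3))
# rack edges per image row band: pixel columns of channel; print profile in tool y for tool-x bands
for v in (145,152,160,168,176):
    ks=range(292,350,3)
    print(v,"x",W[v,320].round(3)); print([(u,round(P[v,u,1]*1000,1),round(W[v,u,2]*1000),int(bgr[v,u].mean())) for u in ks])
H=ok&(W[...,2]>.11)&(W[...,2]<.235)&(abs(P[...,1])<.012)&(P[...,0]>-.06)
u=np.arange(640)[None,:]; H&=(u>295)&(u<340)
L=P[H]; print(H.sum(),np.percentile(L*1000,[1,10,50,90,99],axis=0).round(1))
for v in range(184,300,12):
    k=[u for u in range(296,340) if H[v,u]]
    if k: print(v,k[0],k[-1],(P[v,k[0]]*1000).round(1),(P[v,k[-1]]*1000).round(1))
E
```

```text
toolx [ 0.144  0.99  -0.001]
145 x [ 0.482 -0.112  0.051]
[(292, np.float64(-19.5), -1, 133), (295, np.float64(-16.9), -1, 134), (298, np.float64(-14.4), -1, 135), (301, np.float64(-9.5), 61, 167), (304, np.float64(-7.5), 59, 152), (307, np.float64(-5.6), 56, 148), (310, np.float64(-3.6), 51, 151), (313, np.float64(-1.5), 51, 77), (316, np.float64(0.6), 50, 73), (319, np.float64(2.7), 50, 73), (322, np.float64(4.8), 51, 79), (325, np.float64(6.9), 50, 73), (328, np.float64(9.0), 51, 99), (331, np.float64(10.9), 55, 96), (334, np.float64(12.9), 57, 85), (337, np.float64(14.7), 61, 126), (340, np.float64(16.9), 59, 132), (343, np.float64(18.9), 59, 128), (346, np.float64(20.9), 60, 129), (349, np.float64(22.9), 60, 128)]
152 x [ 0.481 -0.119  0.009]
[(292, np.float64(-19.5), -1, 142), (295, np.float64(-17.0), -1, 141), (298, np.float64(-14.6), -2, 134), (301, np.float64(-9.6), 60, 165), (304, np.float64(-7.6), 58, 150), (307, np.float64(-5.6), 56, 147), (310, np.float64(-3.6), 53, 150), (313, np.float64(-1.9), 9, 94), (316, np.float64(0.6), 11, 99), (319, np.float64(3.0), 9, 99), (322,
[... 2316 characters left out ...]
 125), (343, np.float64(19.1), 62, 125), (346, np.float64(21.3), 60, 123), (349, np.float64(23.3), 60, 124)]
7662 [[-20.7  -5.7 -29. ]
 [ -9.4  -3.7 -17.2]
 [ 11.4   1.  -14.4]
 [ 43.    6.1   2.2]
 [ 44.    8.2  54.7]]
184 309 323 [43.6 -2.9 70.5] [43.5  4.2 71.7]
196 306 325 [42.4 -3.6 37.5] [43.6  4.3 29.7]
208 304 327 [41.6 -3.7 13.9] [43.4  4.4  4.1]
220 302 329 [41.9 -3.6 -8.2] [ 43.2   4.5 -14.3]
232 303 329 [ 39.4  -3.1 -13.4] [ 39.8   4.5 -14.7]
244 303 329 [34.5 -3.3 -9.1] [ 35.6   4.6 -12.9]
256 303 329 [30.3 -3.4 -8.1] [ 31.9   4.6 -13.2]
268 303 329 [26.9 -3.4 -9.7] [ 28.5   4.6 -14.3]
280 303 329 [22.8 -3.4 -9.5] [ 24.5   4.7 -13.8]
292 296 339 [11.  -6.7  8.7] [11.3  9.2  7.8]
```

Emit:
carry_out:
  increments:
    - [[-0.006, 0.004, 0.0, 0, 0, 0.0012], [-0.006, 0.004, 0.05, 0, 0, 0.0012], [-0.006, 0.004, 0.1, 0, 0, 0.0012], [-0.006, 0.004, 0.11, 0, 0, 0.0012], [-0.006, 0.004, 0.11, 0, 0, 0.0012]]

```text
clock: 6.6
tcp_pos: [0.4712, -0.1769, 0.1449]
orientation: [-0.0, 0.759, 0.651, -0.001]
wrist_force: [-1.7, 0.3, -0.0]
finger_gap: 0.007
grip_force: 78.5
```

```bash
python3 - <<'E'
from h import *; from workcell import env
s=env.get_state(); print(s["finger_gap"],s["wrist_force"]); rows(s,[.4688,-.1756,.0995],downR(-8.6))
r=env.read_camera("wrist"); cv2.imwrite("pics/w3.png",cv2.resize(r["frame"][60:300,180:500],(800,600),interpolation=cv2.INTER_CUBIC))
P=cloud(r); q=s["orientation"];R0=Ro.from_quat(q[[1,2,3,0]]).as_matrix(); W=P@R0.T+s["tcp_pos"]
for v in range(100,180,12):
    print(v,W[v,320].round(3),[(u,round(P[v,u,1]*1000,1),round(W[v,u,2]*1000)) for u in range(290,350,3)])
E
```

```text
0.007038548561062177 [-1.66862969  0.32864142 -0.00982828]
now [ 0.4712 -0.1769  0.1449] t 6.6
row [0.0018, -0.005, 0.0908, -0.0002, 0.0002, -0.0004] mm [ 0.9 -2.5 45.4] deg [-0.09  0.06 -0.16]
100 [ 0.488 -0.087 -0.002] [(290, np.float64(-17.0), -2), (293, np.float64(-15.0), -2), (296, np.float64(-13.0), -3), (299, np.float64(-10.9), -2), (302, np.float64(-8.9), -3), (305, np.float64(-6.9), -3), (308, np.float64(-4.8), 0), (311, np.float64(-2.8), -2), (314, np.float64(-0.8), -3), (317, np.float64(1.3), -1), (320, np.float64(3.3), -2), (323, np.float64(5.3), -2), (326, np.float64(7.3), -1), (329, np.float64(0.8), 266), (332, np.float64(11.4), -1), (335, np.float64(13.4), -2), (338, np.float64(15.5), -2), (341, np.float64(17.4), 0), (344, np.float64(19.4), -1), (347, np.float64(21.5), -2)]
112 [ 0.487 -0.095 -0.001] [(290, np.float64(-17.1), -3), (293, np.float64(-15.1), -4), (296, np.float64(-13.0), -2), (299, np.float64(-10.9), -1), (302, np.float64(-8.9), -1), (305, np.float64(-6.9), -2), (308, np.float64(-4.9), -3), (311, np.float64(-2.8), -2), (314, np.float64(-0.8), -1), (317, n
[... 2631 characters left out ...]
.5), 60), (341, np.float64(14.1), 60), (344, np.float64(15.7), 60), (347, np.float64(17.3), 60)]
172 [ 0.481 -0.134  0.01 ] [(290, np.float64(-13.5), 59), (293, np.float64(-11.7), 61), (296, np.float64(-10.2), 60), (299, np.float64(-8.7), 57), (302, np.float64(-7.2), 54), (305, np.float64(-5.5), 52), (308, np.float64(-4.8), 9), (311, np.float64(-2.7), 11), (314, np.float64(-0.7), 10), (317, np.float64(1.3), 10), (320, np.float64(3.3), 10), (323, np.float64(5.3), 12), (326, np.float64(6.2), 52), (329, np.float64(7.9), 54), (332, np.float64(9.4), 58), (335, np.float64(11.0), 59), (338, np.float64(12.6), 59), (341, np.float64(14.1), 61), (344, np.float64(15.8), 60), (347, np.float64(17.4), 61)]
```

View pics/w3.png

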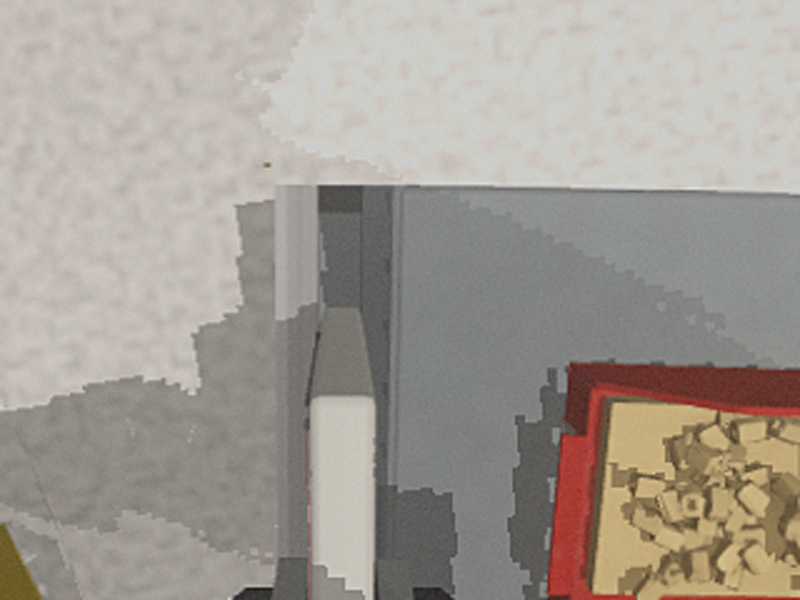

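The crop shows the holder's lower end (340,320) centred over the channel slot (340,260), with the red-marked face on the lip side. It is well aligned, so I can go straight down.

Emit:
carry_out:
  increments:
    - [[0, 0, 0.012, 0, 0, 0], [0, 0, 0.024, 0, 0, 0], [0, 0, 0.036, 0, 0, 0], [0, 0, 0.048, 0, 0, 0], [0, 0, 0.06, 0, 0, 0]]

```text
clock: 7.28
tcp_pos: [0.4709, -0.1768, 0.1141]
orientation: [-0.0, 0.759, 0.651, -0.001]
wrist_force: [0.6, -0.5, -0.8]
finger_gap: 0.0069
grip_force: 78.5
```

Emit:
carry_out:
  increments:
    - [[0, 0, 0.0, 0, 0, 0], [0, 0, 0.006, 0, 0, 0], [0, 0, 0.012, 0, 0, 0], [0, 0, 0.018, 0, 0, 0], [0, 0, 0.018, 0, 0, 0]]

```text
clock: 7.9
tcp_pos: [0.4711, -0.177, 0.1057]
orientation: [-0.0, 0.759, 0.651, -0.001]
wrist_force: [-0.9, -0.8, 2.3]
finger_gap: 0.0068
grip_force: 79.1
```

Emit:
carry_out:
  increments:
    - [[0, 0, 0.004, 0, 0, 0], [0, 0, 0.008, 0, 0, 0], [0, 0, 0.012, 0, 0, 0], [0, 0, 0.012, 0, 0, 0], [0, 0, 0.012, 0, 0, 0]]

```text
clock: 8.52
tcp_pos: [0.4711, -0.177, 0.0999]
orientation: [0.0, 0.759, 0.651, -0.001]
wrist_force: [-1.0, 0.2, 5.6]
finger_gap: 0.0072
grip_force: 79.7
```

Emit:
carry_out:
  increments:
    - [[0, 0, 0.003, 0, 0, 0], [0, 0, 0.006, 0, 0, 0], [0, 0, 0.008, 0, 0, 0], [0, 0, 0.008, 0, 0, 0], [0, 0, 0.008, 0, 0, 0]]

```text
clock: 9.15
tcp_pos: [0.4713, -0.1771, 0.0973]
orientation: [0.001, 0.759, 0.651, -0.001]
wrist_force: [-4.5, 1.4, 17.0]
finger_gap: 0.0068
grip_force: 81.4
```

Emit:
carry_out:
  increments:
    - [[0, 0, 0.001, 0, 0, 0], [0, 0, 0.001, 0, 0, 0], [0, 0, 0.001, 0, 0, 0]]

```text
clock: 9.52
tcp_pos: [0.4713, -0.1771, 0.0973]
orientation: [0.001, 0.759, 0.651, -0.001]
wrist_force: [-4.8, 2.7, 21.0]
finger_gap: 0.007
grip_force: 81.9
```

```bash
python3 - <<'E'
from h import *; from workcell import env
s=env.get_state(); print(s["finger_gap"],s["wrist_force"],s["grip_force"],s["tcp_pos"])
r=env.read_camera("wrist"); cv2.imwrite("pics/w4.png",r["frame"])
P=cloud(r); q=s["orientation"];R0=Ro.from_quat(q[[1,2,3,0]]).as_matrix(); W=P@R0.T+s["tcp_pos"]
for v in range(220,280,20):
    print(v,[(u,round(P[v,u,1]*1000,1),round(W[v,u,2]*1000)) for u in range(290,350,6)])
t=env.read_camera("top")
for n in ["red_bin","blue_bin","kraft_tray","steel_weight"]:
    print(n,[(np.round(d["position"],3).tolist(),round(d["score"],2)) for d in env.find_in("top",n)])
E
```

```text
0.007038808142954363 [-4.81056898  2.66761371 20.98888327] 81.86264634132385 [ 0.47133924 -0.17706667  0.09730102]
220 [(290, np.float64(-10.7), 57), (296, np.float64(-8.2), 55), (302, np.float64(-3.6), 106), (308, np.float64(-1.6), 112), (314, np.float64(0.1), 112), (320, np.float64(1.9), 111), (326, np.float64(3.6), 111), (332, np.float64(7.7), 56), (338, np.float64(10.2), 59), (344, np.float64(12.8), 59)]
240 [(290, np.float64(-10.8), 59), (296, np.float64(-8.3), 55), (302, np.float64(-5.8), 51), (308, np.float64(-1.6), 111), (314, np.float64(0.1), 112), (320, np.float64(1.9), 112), (326, np.float64(0.8), 219), (332, np.float64(7.8), 56), (338, np.float64(10.3), 60), (344, np.float64(12.9), 59)]
260 [(290, np.float64(-10.9), 59), (296, np.float64(-8.4), 55), (302, np.float64(-5.9), 51), (308, np.float64(-1.7), 111), (314, np.float64(0.1), 111), (320, np.float64(1.9), 111), (326, np.float64(3.7), 112), (332, np.float64(7.9), 56), (338, np.float64(10.5), 59), (344, np.float64(13.1), 59)]
red_bin [([0.57, -0.176, 0.077], 0.91)]
blue_bin []
kraft_tray [([0.717, 0.033, 0.004], 0.83)]
steel_weight [([0.45, 0.068, 0.021], 0.58), ([0.527, -0.142, 0.063], 0.19)]
```

View pics/w4.png

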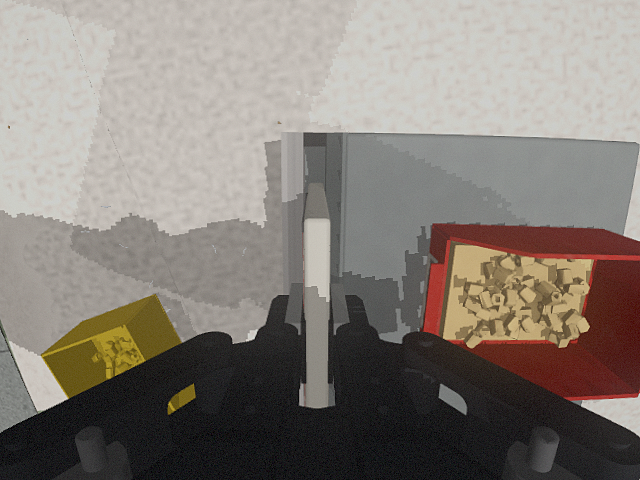

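The wrist picture shows the holder upright in the channel at (317,230), with its top about 113 mm above the table. That puts the strip on its stop, at about 20 N, and the red bin at (530,310) is untouched.

```bash
python3 -c "
from workcell import env
print(env.hand_in())"
```

```text
the job is handed in; nothing more can be done
None
```

I handed the job in with the holder upright behind the lip in the red bin's bay, card to the front. It was still gripped and pressed onto the strip's stop with about 20 N at about 10 s; no verdict was returned.

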